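Return the cleaned microscope objectives to their storage bases

ROBOT

A 6-joint arm with a two-finger parallel gripper is mounted at the origin on the work surface. World frame = base frame: x ahead of the robot, y to its left, z up, the work surface at z = 0. Lengths are in m, angles in rad, forces in N, time in s.
With the tool pointing down it reaches from about 0.3 to 0.775 m from the base axis. Payload 14.6 kg.
Tool frame: the origin (TCP) lies at the very end of the fingers, on their centre line; the grasp point (between the pads) lies 19 mm behind it (arm.grasp_offset is the distance from the TCP to the grasp point, in m); z points along the fingers, y is the line along which they close (so a half turn about z gives the same grasp; the last joint's range is limited). The gripper opens to 94 mm and grips with 3 to 60 N. Pads are 16 mm wide; open, the fingers measure 119 mm over their backs; the gripper's body (75 mm by 177 mm) begins 78 mm behind the grasp point.
Start: joints at [1.043, 0.3, 1.521, -0, 1.321, -0.067], TCP at [0.245, 0.493, 0.205] pointing down, gripper open.
Joint ranges: [-3.03, 3.03], [-0.79, 2.21], [0.23, 2.52], [-1.04, 4.18], [0, 3.07], [-2.55, 2.55]. Speed limits (rad/s): [2.22, 2.22, 2.57, 3.14, 3.14, 3.14].

INTERFACE

Orientations are given as a rotation vector (axis times angle).
In Python, from plant import state, cams, close_job, arm gives the robot as it stands.
- The arm moves only by the tool jog_arm, never from a script. Its argument "motion" is a list of rows, each a list of 6 numbers: the shift along the tool's x, y, z each as a share of 0.1 m, from -1 to 1, then the turn, a rotation vector about the tool's x, y, z each as a share of 90 degrees, from -1 to 1. A call has 1 to 20 rows; each row is the pose to reach, as a shift and turn from the pose commanded when the call began, along the tool's axes at that moment; what a row does not reach only later rows make up. A row lasts 1/8 s, in which the tool goes at most 62.5 mm and 10.7 degrees, less where a joint would pass 70% of its speed; a pose out of reach is approached as far as the arm can. A call with a number of a shift or a turn outside -1 to 1 is refused whole. A call with a gripper value outside its range is refused whole. "grip" is the finger opening in mm, from 0 to 94, set as the call begins (left out, the last holds). The fingers move at their own pace and stop on an object; the grip force is fixed at half the most. Time passes only in rows, so rows that repeat a pose let the fingers close. It gives the time, the measured TCP pose, the force, the opening and the grip force at its end, in the units of the state.
- state(): the state, without advancing time (a new reading comes with each control period).
- cams.camera(name): name is "scene" or "top"; returns (picture, depth): 384x512x3 uint8, red, green, blue; 384x512 float32, m along the optical axis (not along the pixel's ray), 0 where there is no reading.
- cams.get_calibration(name): a dict with "mtx" (3x3 intrinsics, pixels), "distortion" ([k1, k2, p1, p2, k3] as OpenCV has them; the pictures are not rectified), "R" (3x3) and "t" (3): a world point X has camera coordinates R X + t. Camera axes: x right, y down, z forward; pixel columns grow to the right and rows downward; lengths in m; the calibration is good to about 2 mm. A picture is of the moment at which its call begins. get_calibration takes no time and is no camera call.
- close_job(): hands the job in; it is judged then, once.
The state is a dict: "time_s": time; "joint_positions": joint angles; "qd": joint speeds; "effort": joint torques, N m; "tool_pos": TCP position; "tool_rot": TCP orientation; "contact_force": force on the tool from outside, world axes, zero at the start; "wrist_torque": the same for the moment, N m; "width": opening from 0.0 (shut) to 1.0 (fully open); "finger_force": force on a finger pad.
Only numpy, scipy, OpenCV 4.12 (cv2) and the standard library are available. Lean on these libraries where they do the work, as an engineer would, in place of code of your own. Each camera call takes 0.05 s, during which the arm holds its last target. There are 200 camera calls.

TASK

The four metal microscope objectives have been cleaned; put each one away in its own white storage base, lens up, going by size: the smallest objective in the smallest base, the next in the next larger one, and so on to the largest. Set them down gently, without dropping or tipping any, so that each stands upright on the floor of its base, and leave the two black eyepieces where they stand.

Things in the scene. Friction and masses are not known exactly. Their poses are not given: they have to be found in the camera images.
- obj_a_mid (a point): Microscope objective, the smallest: a stubby one with a wide flat front lens. Satin steel-coloured metal barrel 24 mm in diameter, 38 mm tall in all, standing upright on its 20 mm brass screw thread (6 mm long), lens up. The barrel is straight from 5 mm above its foot to 3 mm below its top. The point is on its axis, half-way up (19 mm above its foot); its z axis points along it to the lens; it is round, so its yaw means nothing. 50 to 350 g.
- obj_b_mid (a point): Microscope objective, the second smallest: slim, its top tapering to a narrow nose with a tiny lens. Satin steel-coloured metal barrel 29 mm in diameter, 48 mm tall in all, standing upright on its 20 mm brass screw thread (6 mm long), lens up. The barrel is straight from 5 mm above its foot to 11 mm below its top. The point is on its axis, half-way up (24 mm above its foot); its z axis points along it to the lens; it is round, so its yaw means nothing. 50 to 350 g.
- obj_c_mid (a point): Microscope objective, the second largest: with a dark knurled collar and a stepped, narrower nose on top. Satin steel-coloured metal barrel 35 mm in diameter, 58 mm tall in all, standing upright on its 25 mm brass screw thread (6 mm long), lens up. The barrel is straight from 5 mm above its foot to 12 mm below its top. The point is on its axis, half-way up (29 mm above its foot); its z axis points along it to the lens; it is round, so its yaw means nothing. 50 to 350 g.
- obj_d_mid (a point): Microscope objective, the largest: fat and tall, with a dark knurled collar and a big front lens. Satin steel-coloured metal barrel 42 mm in diameter, 70 mm tall in all, standing upright on its 32 mm brass screw thread (6 mm long), lens up. The barrel is straight from 5 mm above its foot to 14 mm below its top. The point is on its axis, half-way up (35 mm above its foot); its z axis points along it to the lens; it is round, so its yaw means nothing. 50 to 350 g.
- base_a: Storage base, the smallest of four: shallow round white plastic cup, open upward, lying loose on the bench, for the objective of 24 mm. 48 mm outside, 42 mm inside, 10 mm high, its flat, grey-lined inner floor 3 mm above the bench. Origin: centre of its underside; z up.
- base_b: Storage base, the second smallest of four: shallow round white plastic cup, open upward, lying loose on the bench, for the objective of 29 mm. 56 mm outside, 50 mm inside, 10 mm high, its flat, grey-lined inner floor 3 mm above the bench. Origin: centre of its underside; z up.
- base_c: Storage base, the second largest of four: shallow round white plastic cup, open upward, lying loose on the bench, for the objective of 35 mm. 65 mm outside, 59 mm inside, 10 mm high, its flat, grey-lined inner floor 3 mm above the bench. Origin: centre of its underside; z up.
- base_d: Storage base, the largest of four: shallow round white plastic cup, open upward, lying loose on the bench, for the objective of 42 mm. 74 mm outside, 68 mm inside, 10 mm high, its flat, grey-lined inner floor 3 mm above the bench. Origin: centre of its underside; z up.
- eyepiece_1_mid (a point): Eyepiece, not to be moved: steel tube 30 mm in diameter below, black body of 40 mm and black rubber eyecup above, 66 mm tall, standing on its tube. The point is on its axis, half-way up (33 mm above its foot).
- eyepiece_2_mid (a point): Eyepiece, not to be moved: steel tube 30 mm in diameter below, black body of 40 mm and black rubber eyecup above, 66 mm tall, standing on its tube. The point is on its axis, half-way up (33 mm above its foot).
Mind the look-alikes: they are no part of the job. What is shaped like the base_b but turquoise is not meant. What is shaped like the part that bears obj_b_mid but turquoise is not meant.

How it is judged:
By the outcome, as a careful person would: the job done as asked, in the order asked, and still so for the second after the job is handed in, with the robot touching nothing.
It also fails if it takes over 106 s, if anything falls off the work surface, if the arm or the gripper's body presses on something with over 40 N, if the wrist force passes 120 N, or if a joint passes its speed limit or range.

## Working session

There is one attempt and no reset: what is moved stays moved. The work goes in short steps, Python scripts to look and compute and a tool call to move; the robot and the scene stay as the last step left them, time stands still between calls to the robot, and variables do not carry over. Pictures are saved under pics/ and viewed, at most 14 in all, crops included, and the job is handed in when it is done.

Besides the shell and the picture viewer there is one more tool, called after ">>>" by a JSON object that holds its "method" and its "body". jog_arm: Moves the arm, as the interface text tells. Shift numbers are shares of 0.1 m and turn numbers shares of 90 degrees, none past 1 either way. Its arguments: {"type":"object","properties":{"motion":{"type":"array","items":{"type":"array","items":{"type":"number","minimum":-1,"maximum":1}}},"grip":{"type":"number"}},"required":["motion"]}

```bash
mkdir -p pics; ls; python3 - <<'E'
from plant import state,cams,arm
import cv2,numpy as np
for n in ("top","scene"):
    im,d=cams.camera(n); np.savez(f"pics/{n}.npz",im=im,d=d)
    cv2.imwrite(f"pics/{n}0.png",im[:,:,::-1]); c=cams.get_calibration(n); print(n,c)
s=state(); print(s["tool_pos"],s["tool_rot"],s["time_s"],s["width"])
E
```

```text
pics
top {'mtx': array([[470.32770759,   0.        , 259.56605414],
       [  0.        , 470.32770759, 185.57433571],
       [  0.        ,   0.        ,   1.        ]]), 'distortion': array([-0.04190553,  0.        ,  0.        ,  0.        ,  0.        ]), 'R': array([[-1.09710182e-02, -9.99936940e-01, -2.39866552e-03],
       [-9.84072475e-01,  1.12225394e-02, -1.77413129e-01],
       [ 1.77428860e-01,  4.14058053e-04, -9.84133542e-01]]), 't': array([-0.00840154,  0.49990063,  1.2231847 ])}
scene {'mtx': array([[476.93315142,   0.        , 253.84102923],
       [  0.        , 476.93315142, 187.64787947],
       [  0.        ,   0.        ,   1.        ]]), 'distortion': array([-0.08227718,  0.        ,  0.        ,  0.        ,  0.        ]), 'R': array([[ 0.02279923,  0.99957344, -0.01825204],
       [ 0.71545871, -0.02906515, -0.69805018],
       [-0.69828291,  0.00285643, -0.71581619]]), 't': array([-0.00799262, -0.32647888,  1.57052784])}
[0.24443949 0.49244508 0.20495193] [-7.17347553e-01 -3.05826555e+00  1.53232781e-03] 0.1 1.001734918664926
```

View pics/top0.png

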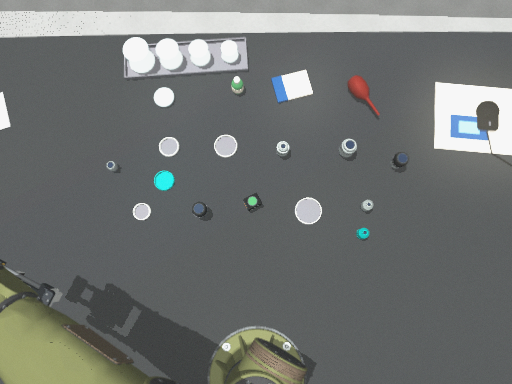

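View pics/scene0.png

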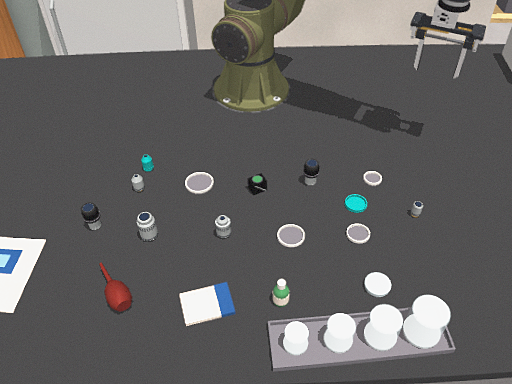

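The top view shows these positions:

| Item | Pixel (column, row) |
|---|---|
| Objective a | (112,166) |
| Objective b | (367,205) |
| Objective c | (283,148) |
| Objective d | (348,147) |
| Base a | (142,211) |
| Base b | (169,147) |
| Base c | (225,146) |
| Base d | (308,210) |
| Eyepieces | (200,209), (400,159) |
| Turquoise decoys | (164,180), (363,233) |

The scene view agrees with this. Next I'll measure positions by fusing depth from both cameras.

```bash
cat > h.py <<'E'
import numpy as np,cv2
from plant import cams
from scipy.optimize import least_squares
def cloud(n,im,d):
    c=cams.get_calibration(n); h,w=d.shape
    uv=np.stack(np.meshgrid(np.arange(w),np.arange(h)),-1).reshape(-1,1,2).astype(np.float64)
    r=cv2.undistortPoints(uv,c["mtx"],c["distortion"])[:,0]
    z=d.reshape(-1,1); P=(np.hstack([r,np.ones_like(z)])*z-c["t"])@c["R"]
    return P.reshape(h,w,3)
def ray(n,uv,z):
    c=cams.get_calibration(n)
    r=cv2.undistortPoints(np.float64(uv).reshape(-1,1,2),c["mtx"],c["distortion"])[:,0]
    d=np.hstack([r,np.ones((len(r),1))])@c["R"]; o=-c["R"].T@c["t"]
    return o+d*((z-o[2])/d[:,2])[:,None]
def circ(p):
    f=lambda q:np.hypot(p[:,0]-q[0],p[:,1]-q[1])-q[2]
    return least_squares(f,[*p.mean(0)[:2],.02],loss="soft_l1",f_scale=.001).x
E
python3 - <<'E'
from h import *
C={};I={}
for n in ("top","scene"):
    z=np.load(f"pics/{n}.npz"); I[n]=z["im"]; C[n]=cloud(n,z["im"],z["d"])
t=C["top"]
print("bench z",np.median(t[230:260,250:330,2]),np.median(C["scene"][200:230,240:270,2]))
for k,(u,v) in dict(a=(112,166),b=(367,205),c=(283,148),d=(348,147),e1=(200,209),e2=(400,159),teal=(363,233),blk=(253,202)).items():
    c0=t[v,u,:2]; out=[]
    for n in C:
        P=C[n].reshape(-1,3); m=(np.hypot(*(P[:,:2]-c0).T)<.045)&(P[:,2]>.012)&(P[:,2]<.1); Q=P[m]
        zm=np.percentile(Q[:,2],97); T=Q[Q[:,2]>zm-.006]
        out.append((n,len(Q),np.round(zm,4),np.round((T[:,:2].max(0)+T[:,:2].min(0))/2,4),np.round(np.ptp(Q[:,:2],0),3)))
    print(k,*out)
for k,n,u,v in [(k,n,*p) for k,pp in dict(a=[(142,211),(373,178)],b=[(169,147),(358,233)],c=[(225,146),(291,236)],d=[(308,210),(199,183)]).items() for n,p in zip(C,pp)]:
    im=I[n]; r=22; g=im[v-r:v+r,u-r:u+r].astype(int).min(2); m=(g>100).astype(np.uint8)
    cnt=max(cv2.findContours(m,cv2.RETR_EXTERNAL,cv2.CHAIN_APPROX_NONE)[0],key=cv2.contourArea)
    q=cnt[:,0]+[u-r,v-r]; p=ray(n,q,.01); print("base",k,n,np.round(circ(p),4),"med cloud z",np.round(C[n][v,u],4))
for n in I: 
    im=I[n]; cr=im[80:260,80:430] if n=="top" else im[130:320,60:460]
    cv2.imwrite(f"pics/{n}crop.png",cv2.resize(cr[:,:,::-1],None,fx=2,fy=2,interpolation=cv2.INTER_CUBIC))
E
```

```text
bench z -0.001491600050743023 0.0007411651744199123
a ('top', 84, np.float64(0.0421), array([0.5646, 0.3941]), array([0.022, 0.026])) ('scene', 130, np.float64(0.0413), array([0.566 , 0.3953]), array([0.026, 0.028]))
b ('top', 110, np.float64(0.05), array([ 0.446 , -0.3042]), array([0.027, 0.03 ])) ('scene', 155, np.float64(0.0497), array([ 0.449, -0.304]), array([0.029, 0.03 ]))
c ('top', 159, np.float64(0.0611), array([ 0.6061, -0.0774]), array([0.035, 0.033])) ('scene', 280, np.float64(0.06), array([ 0.6106, -0.0788]), array([0.033, 0.035]))
d ('top', 245, np.float64(0.0726), array([ 0.6051, -0.2573]), array([0.04 , 0.041])) ('scene', 453, np.float64(0.0725), array([ 0.6085, -0.2584]), array([0.04 , 0.042]))
e1 ('top', 192, np.float64(0.0688), array([0.4379, 0.1475]), array([0.039, 0.038])) ('scene', 301, np.float64(0.0687), array([0.4397, 0.1462]), array([0.039, 0.039]))
e2 ('top', 203, np.float64(0.0679), array([ 0.5672, -0.3985]), array([0.038, 0.036])) ('scene', 357, np.float64(0.0685), array([ 0.5703, -0.3989]), array([0.04 , 0.041]))
teal ('top', 111, np.float64(0.048), arra
[... 176 characters left out ...]
.4582, 0.0083]), array([0.045, 0.049])) ('scene', 264, np.float64(0.0409), array([0.4613, 0.0061]), array([0.045, 0.049]))
base a top [0.4381 0.3119 0.0246] med cloud z [0.4395 0.3123 0.0026]
base a scene [0.4416 0.3113 0.0258] med cloud z [0.4384 0.3151 0.0053]
base b top [0.6216 0.241  0.0289] med cloud z [6.22e-01 2.42e-01 5.00e-04]
base b scene [0.6256 0.241  0.0295] med cloud z [0.6244 0.2419 0.0075]
base c top [0.6219 0.0809 0.0332] med cloud z [0.6222 0.0826 0.003 ]
base c scene [0.6256 0.081  0.0336] med cloud z [0.6248 0.0821 0.0047]
base d top [ 0.435  -0.1459  0.0374] med cloud z [ 0.4378 -0.1474 -0.0013]
base d scene [ 0.4399 -0.1467  0.039 ] med cloud z [ 0.4368 -0.1473  0.0038]
```

View pics/topcrop.png

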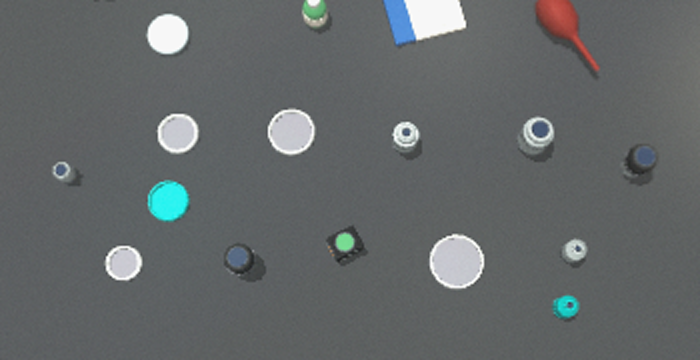

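Both cameras agree to about 3 mm, so I'm averaging them. I'll first turn the tool so that tool x = world y, tool y = world x and tool z = down, then head for objective a.

>>> {"method": "jog_arm", "body": {"motion": [[-0.4, 0.1, 0.3, 0, 0, 0.11], [-0.8, 0.2, 0.6, 0, 0, 0.22], [-0.8, 0.2, 0.9, 0, 0, 0.33], [-0.8, 0.2, 0.9, 0, 0, 0.44], [-0.8, 0.2, 0.9, 0, 0, 0.55], [-0.8, 0.2, 0.9, 0, 0, 0.66], [-0.8, 0.2, 0.9, 0, 0, 0.7067], [-0.8, 0.2, 0.9, 0, 0, 0.7067], [-0.8, 0.2, 0.9, 0, 0, 0.7067]], "grip": 60}}

```text
time_s: 1.23
tool_pos: [0.325, 0.4749, 0.1153]
tool_rot: [2.22, 2.223, -0.001]
contact_force: [-0.7, -0.5, -0.2]
width: 0.64
finger_force: 0.0
```

>>> {"method": "jog_arm", "body": {"motion": [[-0.2, 0.5, 0, 0, 0, 0], [-0.4, 1, 0, 0, 0, 0], [-0.4, 1, 0, 0, 0, 0], [-0.4, 1, 0, 0, 0, 0]]}}

```text
time_s: 1.72
tool_pos: [0.4247, 0.435, 0.1152]
tool_rot: [-2.221, -2.222, 0.001]
contact_force: [0.1, 0.6, -0.0]
width: 0.638
finger_force: 0.0
```

>>> {"method": "jog_arm", "body": {"motion": [[-0.2, 0.5, 0, 0, 0, 0], [-0.4, 1, 0, 0, 0, 0], [-0.4, 1, 0, 0, 0, 0], [-0.4, 1, 0, 0, 0, 0]]}}

```text
time_s: 2.22
tool_pos: [0.5239, 0.3957, 0.1153]
tool_rot: [-2.22, -2.223, 0.001]
contact_force: [-0.1, -0.2, 0.3]
width: 0.64
finger_force: 0.0
```

>>> {"method": "jog_arm", "body": {"motion": [[0, 0.4, 0, 0, 0, 0], [0, 0.4, 0, 0, 0, 0], [0, 0.4, 0, 0, 0, 0], [0, 0.4, 0, 0, 0, 0]]}}

```text
time_s: 2.72
tool_pos: [0.564, 0.3956, 0.1157]
tool_rot: [-2.22, -2.223, -0.0]
contact_force: [0.4, -0.2, 0.7]
width: 0.638
finger_force: 0.0
```

>>> {"method": "jog_arm", "body": {"motion": [[0, 0, 0.3, 0, 0, 0], [0, 0, 0.6, 0, 0, 0], [0, 0, 0.8, 0, 0, 0], [0, 0, 0.9, 0, 0, 0], [0, 0, 1, 0, 0, 0], [0, 0, 1, 0, 0, 0]]}}

```text
time_s: 3.48
tool_pos: [0.565, 0.3949, 0.0153]
tool_rot: [-2.221, -2.221, 0.001]
contact_force: [-0.1, 0.1, 0.2]
width: 0.641
finger_force: 0.0
```

>>> {"method": "jog_arm", "body": {"motion": [[0, 0, 0.05, 0, 0, 0], [0, 0, 0.05, 0, 0, 0], [0, 0, 0.05, 0, 0, 0]]}}

```text
time_s: 3.85
tool_pos: [0.5652, 0.395, 0.0107]
tool_rot: [2.221, 2.221, 0.001]
contact_force: [-1.4, 0.1, -0.4]
width: 0.64
finger_force: 0.0
```

```bash
python3 - <<'E'
from plant import cams
import cv2,numpy as np
out=[]
for n,(u,v) in dict(top=(112,166),scene=(417,208)).items():
    im,d=cams.camera(n); c=im[v-45:v+45,u-45:u+45]; out.append(cv2.resize(c[:,:,::-1],(390,390),interpolation=cv2.INTER_CUBIC))
cv2.imwrite("pics/ga.png",np.hstack(out))
E
```

```text
(no output)
```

View pics/ga.png

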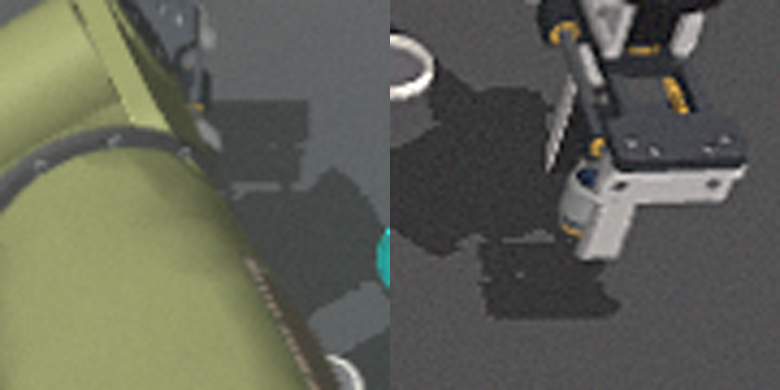

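The scene half shows objective a between the fingers at about (580,205), seemingly left of the front finger at (608,215). I'll project the expected points to see whether that's only parallax.

```bash
python3 - <<'E'
from h import *
c=cams.get_calibration("scene")
P=np.float64([[.565,.395,.0],[.565,.395,.038],[.565+.0305,.395,.0107],[.565+.043,.403,.0107],[.565+.043,.387,.0107]])
q=cv2.projectPoints(P,cv2.Rodrigues(c["R"])[0],c["t"],c["mtx"],c["distortion"])[0][:,0]
print((q-[417-45,208-45])*390/90+[390,0])
E
```

```text
[[572.93580603 222.03309603]
 [587.95593742 177.53122225]
 [590.8825678  250.4265753 ]
 [610.69159255 267.04878375]
 [582.60713139 268.02061046]]
```

The parallax accounts for it, so the alignment is good. Closing the gripper and lifting gently to test the grasp.

>>> {"method": "jog_arm", "body": {"motion": [[0, 0, 0, 0, 0, 0], [0, 0, 0, 0, 0, 0], [0, 0, 0, 0, 0, 0], [0, 0, 0, 0, 0, 0], [0, 0, 0, 0, 0, 0], [0, 0, 0, 0, 0, 0]], "grip": 0}}

```text
time_s: 4.7
tool_pos: [0.5651, 0.3949, 0.0104]
tool_rot: [-2.222, -2.221, 0.0]
contact_force: [0.3, 0.4, -0.4]
width: 0.247
finger_force: 30.0
```

>>> {"method": "jog_arm", "body": {"motion": [[0, 0, -0.1, 0, 0, 0], [0, 0, -0.3, 0, 0, 0], [0, 0, -0.5, 0, 0, 0], [0, 0, -0.5, 0, 0, 0]]}}

```text
time_s: 5.2
tool_pos: [0.5661, 0.3956, 0.0634]
tool_rot: [2.221, 2.221, 0.006]
contact_force: [-0.1, 0.5, -0.6]
width: 0.246
finger_force: 30.0
```

>>> {"method": "jog_arm", "body": {"motion": [[-0.1, -0.15, 0, 0, 0, 0], [-0.25, -0.4, 0, 0, 0, 0], [-0.4, -0.7, 0, 0, 0, 0], [-0.6, -0.9, 0, 0, 0, 0], [-0.6, -1, 0, 0, 0, 0], [-0.6, -1, 0, 0, 0, 0]]}}

```text
time_s: 5.95
tool_pos: [0.4651, 0.3355, 0.0606]
tool_rot: [2.221, 2.222, 0.001]
contact_force: [-0.3, -0.0, -0.3]
width: 0.251
finger_force: 30.0
```

>>> {"method": "jog_arm", "body": {"motion": [[-0.1, -0.1, 0, 0, 0, 0], [-0.24, -0.25, 0, 0, 0, 0], [-0.24, -0.25, 0, 0, 0, 0], [-0.24, -0.25, 0, 0, 0, 0], [-0.24, -0.25, 0.2, 0, 0, 0], [-0.24, -0.25, 0.3, 0, 0, 0], [-0.24, -0.25, 0.35, 0, 0, 0], [-0.24, -0.25, 0.35, 0, 0, 0]]}}

```text
time_s: 6.95
tool_pos: [0.4402, 0.3111, 0.0254]
tool_rot: [-2.222, -2.221, 0.0]
contact_force: [-0.4, 0.5, -0.3]
width: 0.251
finger_force: 30.0
```

```bash
cat > snap.py <<'E'
from plant import cams
import cv2,numpy as np,sys
x,y,z=map(float,sys.argv[2:5]); out=[]
for n in ("top","scene"):
    k=cams.get_calibration(n); q=cv2.projectPoints(np.float64([[x,y,z]]),cv2.Rodrigues(k["R"])[0],k["t"],k["mtx"],k["distortion"])[0][0,0].astype(int)
    im,d=cams.camera(n); u,v=np.clip(q[0],35,476),np.clip(q[1],35,348); out.append(cv2.resize(im[v-35:v+35,u-35:u+35,::-1],(390,390),interpolation=cv2.INTER_CUBIC))
cv2.imwrite(f"pics/{sys.argv[1]}.png",np.hstack(out))
E
python3 snap.py pa .44 .3115 .02
```

```text
(no output)
```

View pics/pa.png

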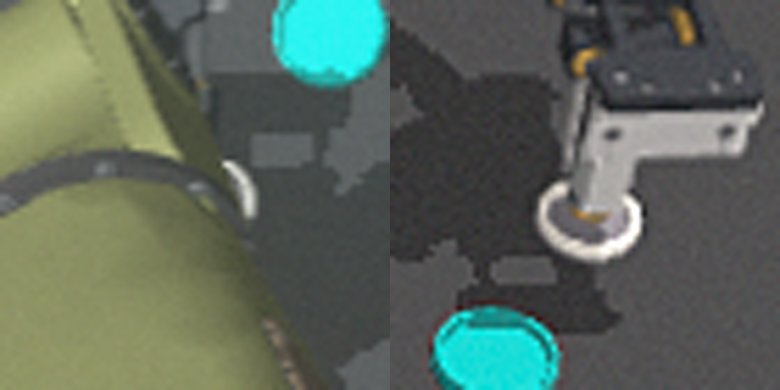

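The scene half shows the thread of a at (590,212), over the inside of base a, which is centred near (590,222). Lowering while watching the force.

>>> {"method": "jog_arm", "body": {"motion": [[0, 0, 0.05, 0, 0, 0], [0, 0, 0.08, 0, 0, 0], [0, 0, 0.1, 0, 0, 0], [0, 0, 0.11, 0, 0, 0], [0, 0, 0.12, 0, 0, 0], [0, 0, 0.12, 0, 0, 0]]}}

```text
time_s: 7.8
tool_pos: [0.4401, 0.311, 0.0135]
tool_rot: [2.222, 2.221, 0.0]
contact_force: [0.0, -0.4, -0.6]
width: 0.246
finger_force: 30.0
```

>>> {"method": "jog_arm", "body": {"motion": [[0, 0, 0.005, 0, 0, 0], [0, 0, 0.005, 0, 0, 0], [0, 0, 0.01, 0, 0, 0], [0, 0, 0.01, 0, 0, 0]]}}

```text
time_s: 8.3
tool_pos: [0.4402, 0.3111, 0.0133]
tool_rot: [2.221, 2.221, 0.001]
contact_force: [-4.5, -2.9, 10.8]
width: 0.25
finger_force: 30.0
```

Contact at 11 N. Releasing, rising, and heading to b.

>>> {"method": "jog_arm", "body": {"motion": [[0, 0, 0, 0, 0, 0], [0, 0, 0, 0, 0, 0], [0, 0, 0, 0, 0, 0], [0, 0, 0, 0, 0, 0]], "grip": 42}}

```text
time_s: 8.8
tool_pos: [0.4401, 0.3109, 0.0124]
tool_rot: [-2.222, -2.221, 0.0]
contact_force: [0.7, 0.4, 0.9]
width: 0.447
finger_force: 0.0
```

>>> {"method": "jog_arm", "body": {"motion": [[0, 0, -0.2, 0, 0, 0], [0, 0, -0.5, 0, 0, 0], [0, 0, -0.8, 0, 0, 0], [0, 0, -1, 0, 0, 0], [0, 0, -1, 0, 0, 0]]}}

```text
time_s: 9.43
tool_pos: [0.4406, 0.3113, 0.1136]
tool_rot: [2.221, 2.221, 0.004]
contact_force: [0.0, -0.5, -0.6]
width: 0.446
finger_force: 0.0
```

>>> {"method": "jog_arm", "body": {"motion": [[-0.5, 0, 0, 0, 0, 0], [-1, 0, 0, 0, 0, 0], [-1, 0, 0, 0, 0, 0]], "grip": 55}}

```text
time_s: 9.8
tool_pos: [0.4397, 0.2086, 0.1114]
tool_rot: [-2.224, -2.218, 0.003]
contact_force: [-0.4, -0.0, -0.1]
width: 0.584
finger_force: 0.0
```

>>> {"method": "jog_arm", "body": {"motion": [[-0.5, 0, 0, 0, 0, 0], [-1, 0, 0, 0, 0, 0], [-1, 0, 0, 0, 0, 0]]}}

```text
time_s: 10.18
tool_pos: [0.44, 0.1094, 0.1118]
tool_rot: [-2.224, -2.218, 0.001]
contact_force: [-0.0, 1.0, 0.8]
width: 0.587
finger_force: 0.0
```

>>> {"method": "jog_arm", "body": {"motion": [[-0.5, 0, 0, 0, 0, 0], [-1, 0, 0, 0, 0, 0], [-1, 0, 0, 0, 0, 0]]}}

```text
time_s: 10.55
tool_pos: [0.4403, 0.0099, 0.1119]
tool_rot: [-2.224, -2.218, 0.001]
contact_force: [-1.0, 0.3, 0.2]
width: 0.581
finger_force: 0.0
```

```bash
python3 snap.py pa2 .44 .3115 .02
```

```text
(no output)
```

View pics/pa2.png

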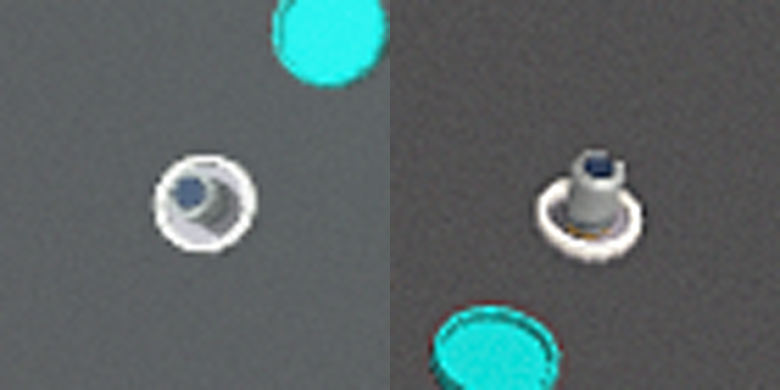

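Objective a stands upright inside base a, at (195,198) in the top half and (597,195) in the scene half. Going on to b.

>>> {"method": "jog_arm", "body": {"motion": [[-0.5, 0, 0, 0, 0, 0], [-1, 0, 0, 0, 0, 0], [-1, 0, 0, 0, 0, 0]]}}

```text
time_s: 11.02
tool_pos: [0.4404, -0.0897, 0.1122]
tool_rot: [-2.223, -2.22, 0.0]
contact_force: [-0.6, 0.9, 0.0]
width: 0.585
finger_force: 0.0
```

>>> {"method": "jog_arm", "body": {"motion": [[-0.5, 0, 0, 0, 0, 0], [-1, 0, 0, 0, 0, 0], [-1, 0, 0, 0, 0, 0]]}}

```text
time_s: 11.4
tool_pos: [0.4406, -0.1893, 0.1121]
tool_rot: [-2.223, -2.22, 0.0]
contact_force: [-0.7, 1.0, 0.1]
width: 0.586
finger_force: 0.0
```

>>> {"method": "jog_arm", "body": {"motion": [[-0.5, 0.05, 0, 0, 0, 0], [-1, 0.08, 0, 0, 0, 0], [-1, 0.08, 0, 0, 0, 0], [-1, 0.08, 0, 0, 0, 0]]}}

```text
time_s: 11.9
tool_pos: [0.4486, -0.2869, 0.112]
tool_rot: [-2.219, -2.222, -0.0]
contact_force: [0.5, 0.7, -0.3]
width: 0.584
finger_force: 0.0
```

>>> {"method": "jog_arm", "body": {"motion": [[-0.15, 0, 0, 0, 0, 0], [-0.15, 0, 0, 0, 0, 0], [-0.15, 0, 0.3, 0, 0, 0], [-0.15, 0, 0.5, 0, 0, 0], [-0.15, 0, 0.5, 0, 0, 0]]}}

```text
time_s: 12.52
tool_pos: [0.4475, -0.3033, 0.0614]
tool_rot: [-2.22, -2.22, 0.0]
contact_force: [-0.2, -1.3, 0.4]
width: 0.585
finger_force: 0.0
```

>>> {"method": "jog_arm", "body": {"motion": [[0, 0, 0.2, 0, 0, 0], [0, 0, 0.4, 0, 0, 0], [0, 0, 0.5, 0, 0, 0], [0, 0, 0.5, 0, 0, 0]]}}

```text
time_s: 13.02
tool_pos: [0.4481, -0.304, 0.0127]
tool_rot: [-2.221, -2.221, 0.0]
contact_force: [-0.7, -1.0, -0.5]
width: 0.587
finger_force: 0.0
```

>>> {"method": "jog_arm", "body": {"motion": [[0, 0, 0, 0, 0, 0], [0, 0, 0, 0, 0, 0], [0, 0, 0, 0, 0, 0], [0, 0, 0, 0, 0, 0], [0, 0, 0, 0, 0, 0]], "grip": 0}}

```text
time_s: 13.65
tool_pos: [0.4482, -0.3042, 0.0128]
tool_rot: [2.221, 2.221, 0.0]
contact_force: [-1.7, -0.4, 6.2]
width: 0.304
finger_force: 30.0
```

>>> {"method": "jog_arm", "body": {"motion": [[0, 0, -0.1, 0, 0, 0], [0, 0, -0.3, 0, 0, 0], [0, 0, -0.6, 0, 0, 0], [0, 0, -0.9, 0, 0, 0], [0, 0, -1, 0, 0, 0], [0, 0, -1, 0, 0, 0]]}}

```text
time_s: 14.4
tool_pos: [0.448, -0.304, 0.1125]
tool_rot: [2.221, 2.221, 0.0]
contact_force: [0.3, -1.5, -1.7]
width: 0.305
finger_force: 30.0
```

>>> {"method": "jog_arm", "body": {"motion": [[0.15, 0.05, 0, 0, 0, 0], [0.5, 0.15, 0, 0, 0, 0], [0.8, 0.3, 0, 0, 0, 0], [1, 0.35, 0, 0, 0, 0], [1, 0.35, 0, 0, 0, 0]]}}

```text
time_s: 15.02
tool_pos: [0.4831, -0.2021, 0.1115]
tool_rot: [-2.218, -2.223, 0.001]
contact_force: [-1.2, -1.0, -2.6]
width: 0.305
finger_force: 30.0
```

>>> {"method": "jog_arm", "body": {"motion": [[0.2, 0.1, 0, 0, 0, 0], [0.5, 0.2, 0, 0, 0, 0], [0.8, 0.3, 0, 0, 0, 0], [1, 0.35, 0, 0, 0, 0], [1, 0.35, 0, 0, 0, 0]]}}

```text
time_s: 15.65
tool_pos: [0.5179, -0.1034, 0.1118]
tool_rot: [-2.219, -2.222, 0.001]
contact_force: [0.4, -0.6, -0.7]
width: 0.301
finger_force: 30.0
```

>>> {"method": "jog_arm", "body": {"motion": [[0.2, 0.1, 0, 0, 0, 0], [0.5, 0.2, 0, 0, 0, 0], [0.8, 0.3, 0, 0, 0, 0], [1, 0.35, 0, 0, 0, 0], [1, 0.35, 0, 0, 0, 0]]}}

```text
time_s: 16.27
tool_pos: [0.553, -0.0038, 0.1121]
tool_rot: [-2.22, -2.222, 0.001]
contact_force: [-0.3, 0.0, -0.9]
width: 0.303
finger_force: 30.0
```

>>> {"method": "jog_arm", "body": {"motion": [[0.2, 0.1, 0, 0, 0, 0], [0.5, 0.2, 0, 0, 0, 0], [0.8, 0.3, 0, 0, 0, 0], [1, 0.35, 0, 0, 0, 0], [1, 0.35, 0, 0, 0, 0]]}}

```text
time_s: 16.9
tool_pos: [0.5882, 0.0968, 0.1122]
tool_rot: [-2.22, -2.223, 0.0]
contact_force: [0.2, -0.2, -0.5]
width: 0.306
finger_force: 30.0
```

>>> {"method": "jog_arm", "body": {"motion": [[0.2, 0.1, 0, 0, 0, 0], [0.5, 0.2, 0, 0, 0, 0], [0.8, 0.3, 0, 0, 0, 0], [1, 0.35, 0, 0, 0, 0], [1, 0.35, 0, 0, 0, 0]]}}

```text
time_s: 17.52
tool_pos: [0.623, 0.1963, 0.1122]
tool_rot: [-2.22, -2.222, 0.001]
contact_force: [0.5, 0.2, -0.2]
width: 0.299
finger_force: 30.0
```

>>> {"method": "jog_arm", "body": {"motion": [[0.2, 0, 0, 0, 0, 0], [0.45, 0, 0, 0, 0, 0], [0.45, 0, 0, 0, 0, 0], [0.45, 0, 0.3, 0, 0, 0], [0.45, 0, 0.6, 0, 0, 0], [0.45, 0, 0.7, 0, 0, 0], [0.45, 0, 0.7, 0, 0, 0], [0.45, 0, 0.7, 0, 0, 0]]}}

```text
time_s: 18.52
tool_pos: [0.6238, 0.2411, 0.0439]
tool_rot: [2.221, 2.221, 0.003]
contact_force: [0.2, -0.3, -1.0]
width: 0.3
finger_force: 30.0
```

>>> {"method": "jog_arm", "body": {"motion": [[0, 0, 0.1, 0, 0, 0], [0, 0, 0.18, 0, 0, 0], [0, 0, 0.22, 0, 0, 0], [0, 0, 0.24, 0, 0, 0], [0, 0, 0.25, 0, 0, 0], [0, 0, 0.25, 0, 0, 0]]}}

```text
time_s: 19.27
tool_pos: [0.6232, 0.2409, 0.0176]
tool_rot: [2.221, 2.221, 0.0]
contact_force: [-0.1, -0.2, -2.3]
width: 0.303
finger_force: 30.0
```

```bash
python3 snap.py pb .6235 .241 .02
```

```text
(no output)
```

View pics/pb.png

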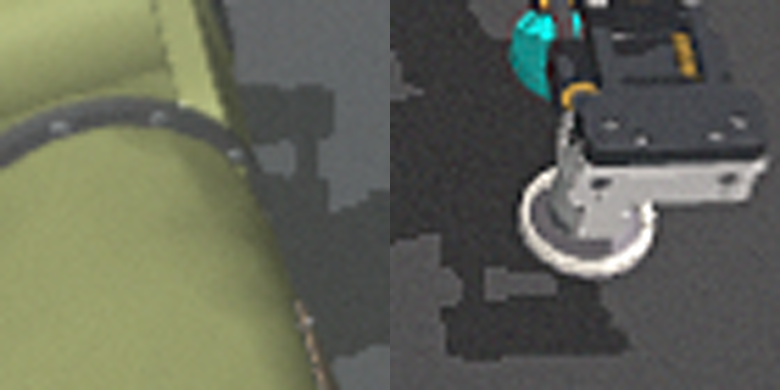

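The scene half shows b inside base b, with the rim spanning (522–655, 165–277) and the foot well within it. Lowering the last millimetres.

>>> {"method": "jog_arm", "body": {"motion": [[0, 0, 0.005, 0, 0, 0], [0, 0, 0.01, 0, 0, 0], [0, 0, 0.015, 0, 0, 0], [0, 0, 0.015, 0, 0, 0]]}}

```text
time_s: 19.88
tool_pos: [0.6231, 0.2409, 0.0159]
tool_rot: [2.222, 2.221, 0.0]
contact_force: [-0.2, 0.2, -1.0]
width: 0.302
finger_force: 30.0
```

>>> {"method": "jog_arm", "body": {"motion": [[0, 0, 0.005, 0, 0, 0], [0, 0, 0.005, 0, 0, 0], [0, 0, 0.01, 0, 0, 0], [0, 0, 0.01, 0, 0, 0]]}}

```text
time_s: 20.38
tool_pos: [0.6232, 0.241, 0.0158]
tool_rot: [2.221, 2.221, 0.0]
contact_force: [-5.0, -0.5, 9.5]
width: 0.301
finger_force: 30.0
```

Contact at about 10 N. Releasing, rising, and going to c.

>>> {"method": "jog_arm", "body": {"motion": [[0, 0, 0, 0, 0, 0], [0, 0, 0, 0, 0, 0], [0, 0, 0, 0, 0, 0], [0, 0, 0, 0, 0, 0]], "grip": 47}}

```text
time_s: 20.88
tool_pos: [0.6231, 0.2409, 0.0148]
tool_rot: [-2.222, -2.221, 0.0]
contact_force: [0.4, 0.4, -0.1]
width: 0.499
finger_force: 0.0
```

>>> {"method": "jog_arm", "body": {"motion": [[0, 0, -0.2, 0, 0, 0], [0, 0, -0.5, 0, 0, 0], [0, 0, -0.8, 0, 0, 0], [0, 0, -1, 0, 0, 0], [0, 0, -1, 0, 0, 0]]}}

```text
time_s: 21.5
tool_pos: [0.6237, 0.2411, 0.1169]
tool_rot: [2.221, 2.22, 0.004]
contact_force: [-0.1, -0.6, 0.1]
width: 0.499
finger_force: 0.0
```

>>> {"method": "jog_arm", "body": {"motion": [[-0.5, 0, 0, 0, 0, 0], [-1, 0, 0, 0, 0, 0], [-1, 0, 0, 0, 0, 0]], "grip": 63}}

```text
time_s: 21.88
tool_pos: [0.6228, 0.1379, 0.1138]
tool_rot: [-2.225, -2.217, 0.003]
contact_force: [0.0, 0.1, 0.2]
width: 0.669
finger_force: 0.0
```

>>> {"method": "jog_arm", "body": {"motion": [[-0.5, 0, 0, 0, 0, 0], [-1, 0, 0, 0, 0, 0], [-1, 0, 0, 0, 0, 0]]}}

```text
time_s: 22.25
tool_pos: [0.6228, 0.0388, 0.114]
tool_rot: [-2.224, -2.217, 0.002]
contact_force: [0.7, 0.9, -0.4]
width: 0.67
finger_force: 0.0
```

>>> {"method": "jog_arm", "body": {"motion": [[-0.5, -0.1, 0, 0, 0, 0], [-1, -0.15, 0, 0, 0, 0], [-1, -0.15, 0, 0, 0, 0], [-1, -0.15, 0, 0, 0, 0]]}}

```text
time_s: 22.75
tool_pos: [0.6082, -0.0576, 0.1144]
tool_rot: [-2.22, -2.222, 0.0]
contact_force: [0.6, 0.3, 0.3]
width: 0.668
finger_force: 0.0
```

>>> {"method": "jog_arm", "body": {"motion": [[-0.19, 0, 0, 0, 0, 0], [-0.19, 0, 0, 0, 0, 0], [-0.19, 0, 0.2, 0, 0, 0], [-0.19, 0, 0.4, 0, 0, 0], [-0.19, 0, 0.4, 0, 0, 0]]}}

```text
time_s: 23.38
tool_pos: [0.6074, -0.0776, 0.0737]
tool_rot: [-2.22, -2.22, 0.002]
contact_force: [1.1, -0.5, 1.0]
width: 0.672
finger_force: 0.0
```

```bash
python3 snap.py pb2 .6235 .241 .02; python3 - <<'E'
from h import *
im,d=cams.camera("scene");P=cloud("scene",im,d).reshape(-1,3)
for c0 in [(.6235,.241),(.44,.311)]:
    Q=P[(np.hypot(*(P[:,:2]-c0).T)<.03)&(P[:,2]>.014)&(P[:,2]<.1)]; print(len(Q),np.round(np.percentile(Q[:,2],97),4),np.ptp(Q[:,:2],0),Q.mean(0))
E
```

```text
189 0.0532 [0.02732149 0.02885453] [0.63080769 0.23676215 0.03700688]
115 0.0444 [0.0326396  0.02412522] [0.44585456 0.30994708 0.03319797]
```

View pics/pb2.png

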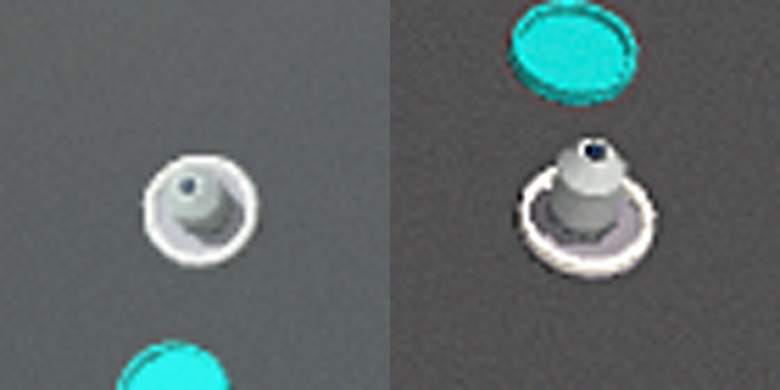

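b stands upright in base b: nose at (188,186) in the top half and (595,150) in the scene half. Now grasping c.

>>> {"method": "jog_arm", "body": {"motion": [[0, 0, 0.2, 0, 0, 0], [0, 0, 0.4, 0, 0, 0], [0, 0, 0.55, 0, 0, 0], [0, 0, 0.6, 0, 0, 0], [0, 0, 0.6, 0, 0, 0]]}}

```text
time_s: 24.15
tool_pos: [0.608, -0.0781, 0.0147]
tool_rot: [-2.221, -2.221, 0.0]
contact_force: [-0.5, 0.4, 0.2]
width: 0.672
finger_force: 0.0
```

>>> {"method": "jog_arm", "body": {"motion": [[0, 0, 0, 0, 0, 0], [0, 0, 0, 0, 0, 0], [0, 0, 0, 0, 0, 0], [0, 0, 0, 0, 0, 0], [0, 0, 0, 0, 0, 0]], "grip": 0}}

```text
time_s: 24.78
tool_pos: [0.6082, -0.0781, 0.0152]
tool_rot: [2.221, 2.221, 0.0]
contact_force: [-1.4, -1.1, 4.0]
width: 0.37
finger_force: 30.0
```

>>> {"method": "jog_arm", "body": {"motion": [[0, 0, -0.1, 0, 0, 0], [0, 0, -0.3, 0, 0, 0], [0, 0, -0.5, 0, 0, 0], [0, 0, -0.6, 0, 0, 0], [0, 0, -0.6, 0, 0, 0]]}}

```text
time_s: 25.4
tool_pos: [0.6084, -0.0781, 0.076]
tool_rot: [2.221, 2.22, 0.001]
contact_force: [1.2, 0.3, -2.6]
width: 0.369
finger_force: 30.0
```

>>> {"method": "jog_arm", "body": {"motion": [[0.15, 0, 0, 0, 0, 0], [0.4, 0, 0, 0, 0, 0], [0.7, 0.1, 0, 0, 0, 0], [1, 0.15, 0, 0, 0, 0], [1, 0.15, 0, 0, 0, 0]]}}

```text
time_s: 26.02
tool_pos: [0.6227, 0.0246, 0.074]
tool_rot: [-2.218, -2.224, 0.001]
contact_force: [-1.1, -0.2, -2.6]
width: 0.366
finger_force: 30.0
```

>>> {"method": "jog_arm", "body": {"motion": [[0.2, 0, 0, 0, 0, 0], [0.5, 0, 0, 0, 0, 0], [0.59, 0, 0, 0, 0, 0], [0.59, 0, 0, 0, 0, 0], [0.59, 0, 0.2, 0, 0, 0], [0.59, 0, 0.4, 0, 0, 0], [0.59, 0, 0.48, 0, 0, 0], [0.59, 0, 0.51, 0, 0, 0], [0.59, 0, 0.53, 0, 0, 0], [0.59, 0, 0.54, 0, 0, 0], [0.59, 0, 0.54, 0, 0, 0]]}}

```text
time_s: 27.4
tool_pos: [0.6232, 0.081, 0.0212]
tool_rot: [2.221, 2.221, 0.001]
contact_force: [0.9, -0.3, -1.6]
width: 0.364
finger_force: 30.0
```

```bash
python3 snap.py pc .6235 .081 .02
```

```text
(no output)
```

View pics/pc.png

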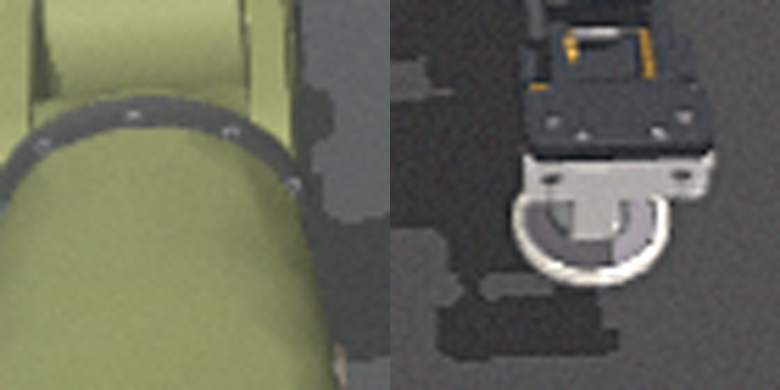

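c hangs centred over base c: finger and objective at (597,215), rim (513–668, 160–285). Lowering.

>>> {"method": "jog_arm", "body": {"motion": [[0, 0, 0.01, 0, 0, 0], [0, 0, 0.02, 0, 0, 0], [0, 0, 0.025, 0, 0, 0], [0, 0, 0.025, 0, 0, 0]]}}

```text
time_s: 28.0
tool_pos: [0.6231, 0.0809, 0.0184]
tool_rot: [-2.222, -2.221, 0.0]
contact_force: [0.1, 0.0, -3.6]
width: 0.367
finger_force: 30.0
```

>>> {"method": "jog_arm", "body": {"motion": [[0, 0, 0.005, 0, 0, 0], [0, 0, 0.005, 0, 0, 0], [0, 0, 0.01, 0, 0, 0], [0, 0, 0.01, 0, 0, 0]]}}

```text
time_s: 28.5
tool_pos: [0.6232, 0.081, 0.0182]
tool_rot: [2.221, 2.221, 0.0]
contact_force: [-4.7, 0.1, 8.6]
width: 0.368
finger_force: 30.0
```

>>> {"method": "jog_arm", "body": {"motion": [[0, 0, 0, 0, 0, 0], [0, 0, 0, 0, 0, 0], [0, 0, 0, 0, 0, 0], [0, 0, 0, 0, 0, 0]], "grip": 53}}

```text
time_s: 29.0
tool_pos: [0.6231, 0.0809, 0.0174]
tool_rot: [-2.222, -2.221, 0.0]
contact_force: [0.7, 0.8, -0.7]
width: 0.565
finger_force: 0.0
```

>>> {"method": "jog_arm", "body": {"motion": [[0, 0, -0.2, 0, 0, 0], [0, 0, -0.5, 0, 0, 0], [0, 0, -0.8, 0, 0, 0], [0, 0, -1, 0, 0, 0], [0, 0, -1, 0, 0, 0]]}}

```text
time_s: 29.62
tool_pos: [0.624, 0.081, 0.1202]
tool_rot: [2.22, 2.219, 0.005]
contact_force: [-0.3, -0.1, 0.1]
width: 0.561
finger_force: 0.0
```

>>> {"method": "jog_arm", "body": {"motion": [[-0.5, 0, 0, 0, 0, 0], [-1, 0, 0, 0, 0, 0], [-1, 0, 0, 0, 0, 0]], "grip": 72}}

```text
time_s: 30.0
tool_pos: [0.6226, -0.0219, 0.1168]
tool_rot: [-2.225, -2.217, 0.001]
contact_force: [0.1, 0.0, -0.2]
width: 0.765
finger_force: 0.0
```

>>> {"method": "jog_arm", "body": {"motion": [[-0.5, 0, 0, 0, 0, 0], [-1, 0, 0, 0, 0, 0], [-1, 0, 0, 0, 0, 0]]}}

```text
time_s: 30.38
tool_pos: [0.6227, -0.121, 0.1168]
tool_rot: [-2.224, -2.218, 0.001]
contact_force: [0.3, 0.9, 0.0]
width: 0.766
finger_force: 0.0
```

>>> {"method": "jog_arm", "body": {"motion": [[-0.5, -0.1, 0, 0, 0, 0], [-1, -0.16, 0, 0, 0, 0], [-1, -0.16, 0, 0, 0, 0], [-1, -0.16, 0, 0, 0, 0]]}}

```text
time_s: 30.88
tool_pos: [0.6073, -0.2174, 0.1171]
tool_rot: [-2.22, -2.222, -0.0]
contact_force: [-0.4, -0.1, 0.5]
width: 0.766
finger_force: 0.0
```

>>> {"method": "jog_arm", "body": {"motion": [[-0.2, 0, 0, 0, 0, 0], [-0.39, 0, 0, 0, 0, 0], [-0.39, 0, 0, 0, 0, 0], [-0.39, 0, 0.2, 0, 0, 0], [-0.39, 0, 0.3, 0, 0, 0], [-0.39, 0, 0.3, 0, 0, 0]]}}

```text
time_s: 31.62
tool_pos: [0.6066, -0.2574, 0.0859]
tool_rot: [-2.219, -2.22, 0.001]
contact_force: [0.4, 0.2, -0.1]
width: 0.763
finger_force: 0.0
```

```bash
python3 snap.py pc2 .6235 .081 .02
```

```text
(no output)
```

View pics/pc2.png

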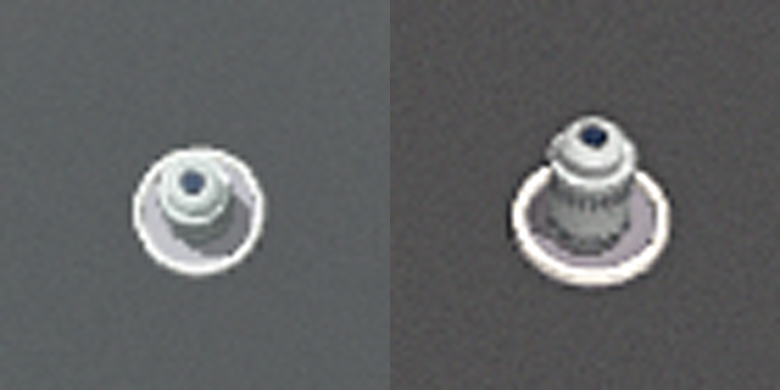

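c stands upright in base c: lens at (192,182) in the top half and (594,135) in the scene half. Now d.

>>> {"method": "jog_arm", "body": {"motion": [[0, 0, 0.2, 0, 0, 0], [0, 0, 0.4, 0, 0, 0], [0, 0, 0.6, 0, 0, 0], [0, 0, 0.7, 0, 0, 0], [0, 0, 0.7, 0, 0, 0]]}}

```text
time_s: 32.35
tool_pos: [0.6067, -0.2579, 0.0165]
tool_rot: [-2.221, -2.22, 0.001]
contact_force: [-0.1, -0.1, -0.6]
width: 0.765
finger_force: 0.0
```

>>> {"method": "jog_arm", "body": {"motion": [[0, 0, 0, 0, 0, 0], [0, 0, 0, 0, 0, 0], [0, 0, 0, 0, 0, 0], [0, 0, 0, 0, 0, 0], [0, 0, 0, 0, 0, 0]], "grip": 0}}

```text
time_s: 32.98
tool_pos: [0.6071, -0.2582, 0.0178]
tool_rot: [2.221, 2.221, -0.0]
contact_force: [-1.4, 0.6, 4.3]
width: 0.443
finger_force: 30.0
```

>>> {"method": "jog_arm", "body": {"motion": [[0, 0, -0.1, 0, 0, 0], [0, 0, -0.3, 0, 0, 0], [0, 0, -0.5, 0, 0, 0], [0, 0, -0.6, 0, 0, 0], [0, 0, -0.6, 0, 0, 0]]}}

```text
time_s: 33.6
tool_pos: [0.6074, -0.2582, 0.0785]
tool_rot: [2.22, 2.22, 0.001]
contact_force: [0.1, 0.1, -3.4]
width: 0.443
finger_force: 30.0
```

>>> {"method": "jog_arm", "body": {"motion": [[0.1, -0.15, 0, 0, 0, 0], [0.3, -0.4, 0, 0, 0, 0], [0.5, -0.7, 0, 0, 0, 0], [0.6, -1, 0, 0, 0, 0], [0.6, -1, 0, 0, 0, 0]]}}

```text
time_s: 34.22
tool_pos: [0.5056, -0.1974, 0.0771]
tool_rot: [-2.22, -2.22, 0.001]
contact_force: [0.2, -0.8, -2.9]
width: 0.44
finger_force: 30.0
```

>>> {"method": "jog_arm", "body": {"motion": [[0.15, -0.2, 0, 0, 0, 0], [0.4, -0.5, 0, 0, 0, 0], [0.52, -0.69, 0, 0, 0, 0], [0.52, -0.69, 0, 0, 0, 0], [0.52, -0.69, 0.2, 0, 0, 0], [0.52, -0.69, 0.4, 0, 0, 0], [0.52, -0.69, 0.48, 0, 0, 0], [0.52, -0.69, 0.51, 0, 0, 0], [0.52, -0.69, 0.53, 0, 0, 0], [0.52, -0.69, 0.53, 0, 0, 0]]}}

```text
time_s: 35.48
tool_pos: [0.4383, -0.1462, 0.0248]
tool_rot: [2.221, 2.221, 0.0]
contact_force: [0.4, -0.3, -3.4]
width: 0.444
finger_force: 30.0
```

```bash
python3 snap.py pd .4375 -.1465 .02
```

```text
(no output)
```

View pics/pd.png

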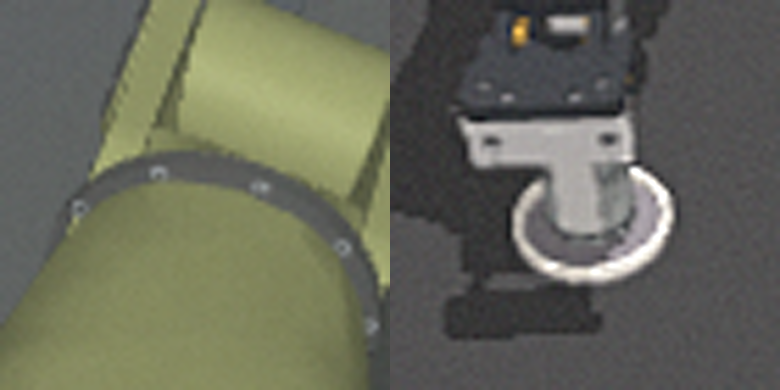

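d is over the inside of base d: rim (513–673, 165–283), barrel at (595,205). Lowering.

>>> {"method": "jog_arm", "body": {"motion": [[0, 0, 0.01, 0, 0, 0], [0, 0, 0.02, 0, 0, 0], [0, 0, 0.03, 0, 0, 0], [0, 0, 0.03, 0, 0, 0]]}}

```text
time_s: 36.08
tool_pos: [0.438, -0.146, 0.0213]
tool_rot: [-2.221, -2.221, 0.0]
contact_force: [0.0, -0.2, -2.8]
width: 0.44
finger_force: 30.0
```

>>> {"method": "jog_arm", "body": {"motion": [[0, 0, 0.005, 0, 0, 0], [0, 0, 0.005, 0, 0, 0], [0, 0, 0.01, 0, 0, 0], [0, 0, 0.01, 0, 0, 0]]}}

```text
time_s: 36.58
tool_pos: [0.4381, -0.1461, 0.0207]
tool_rot: [2.221, 2.221, 0.0]
contact_force: [-2.5, 1.1, 4.9]
width: 0.441
finger_force: 30.0
```

Contact. Releasing, rising and moving off for a final look.

>>> {"method": "jog_arm", "body": {"motion": [[0, 0, 0, 0, 0, 0], [0, 0, 0, 0, 0, 0], [0, 0, 0, 0, 0, 0], [0, 0, 0, 0, 0, 0]], "grip": 60}}

```text
time_s: 37.08
tool_pos: [0.4381, -0.146, 0.0204]
tool_rot: [-2.221, -2.221, -0.0]
contact_force: [0.1, -0.7, 1.0]
width: 0.638
finger_force: 0.0
```

>>> {"method": "jog_arm", "body": {"motion": [[0, 0, -0.2, 0, 0, 0], [0, 0, -0.5, 0, 0, 0], [0, 0, -0.8, 0, 0, 0], [0, 0, -1, 0, 0, 0], [0, 0, -1, 0, 0, 0]]}}

```text
time_s: 37.7
tool_pos: [0.4387, -0.1463, 0.1214]
tool_rot: [2.22, 2.22, 0.002]
contact_force: [0.3, 0.0, 0.1]
width: 0.634
finger_force: 0.0
```

>>> {"method": "jog_arm", "body": {"motion": [[-0.3, 0, -0.5, 0, 0, 0], [-0.6, 0, -0.8, 0, 0, 0], [-1, 0, -0.8, 0, 0, 0], [-1, 0, -0.8, 0, 0, 0], [-1, 0, -0.8, 0, 0, 0]]}}

```text
time_s: 38.33
tool_pos: [0.4378, -0.2455, 0.1993]
tool_rot: [-2.22, -2.22, 0.0]
contact_force: [0.4, -0.6, 0.6]
width: 0.636
finger_force: 0.0
```

>>> {"method": "jog_arm", "body": {"motion": [[-0.3, 0, 0, 0, 0, 0], [-0.6, 0, 0, 0, 0, 0], [-1, 0, 0, 0, 0, 0], [-1, 0, 0, 0, 0, 0], [-1, 0, 0, 0, 0, 0], [-1, 0, 0, 0, 0, 0]]}}

```text
time_s: 39.08
tool_pos: [0.4383, -0.3449, 0.2005]
tool_rot: [-2.22, -2.223, -0.0]
contact_force: [0.3, 0.5, 0.8]
width: 0.636
finger_force: 0.0
```

```bash
python3 - <<'E'
from plant import cams
import cv2
im,d=cams.camera("scene"); cv2.imwrite("pics/fin.png",cv2.resize(im[130:320,60:460,::-1],None,fx=2,fy=2,interpolation=cv2.INTER_CUBIC))
E
```

```text
(no output)
```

View pics/fin.png

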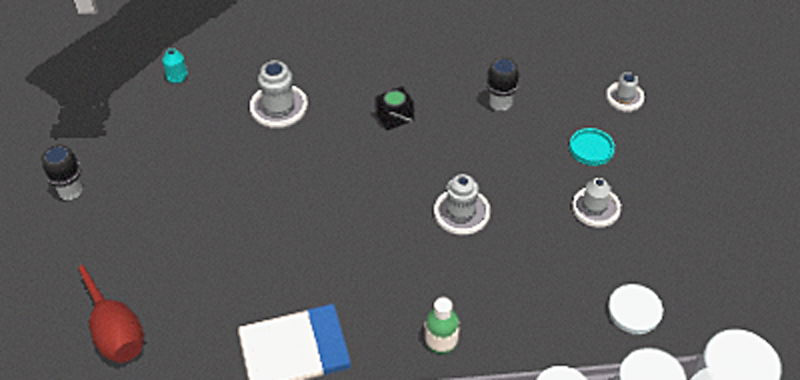

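All four stand upright in their bases: d (277,90), c (462,198), b (598,195), a (628,90). The eyepieces at (503,83) and (62,172) haven't moved. Handing in.

```bash
python3 -c "
from plant import close_job; print(close_job())"
```

```text
the job is handed in; nothing more can be done
None
```

The job is handed in: all four objectives stand upright, lens up, each in its matching white base, and the eyepieces and turquoise look-alikes were left untouched; the last move ended at about 39 s of the 106 s allowed.

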